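# Aim and lock a beam antenna on its swivel stand

## Robot

A 7-joint arm with a two-finger parallel gripper is mounted at the origin on the work surface. World frame = base frame: x ahead of the robot, y to its left, z up, the work surface at z = 0. Lengths are in mm, angles in rad, forces in N, time in s.
With the tool pointing down it reaches from about 400 to 875 mm from the base axis. Payload 4.4 kg.
Tool frame: the origin (TCP) lies midway between the tips of the shut fingers; the grasp point (between the pads) lies 19 mm behind it (ctrl.grip_point_offset is the distance from the TCP to the grasp point, in mm); z points along the fingers, x is the direction in which the jaws open and shut, and the axes are right-handed (so a half turn about z gives the same grasp; the last joint's range is limited). The gripper opens to 85 mm and grips with 20 to 120 N. Pads are 22 mm wide; open, the fingers measure 114 mm over their backs; the gripper's body (76 mm by 85 mm) begins 54 mm behind the grasp point. The pads swing forward as they close: fully open they stand 13 mm farther back than shut.
Start: joints at [1.055, 0.628, 0.038, 1.517, -0.027, 0.996, -0.02], TCP at [282.639, -585.349, 231.313] pointing down, gripper open.
Joint ranges: [-3.06, 3.06], [-0.37, 2.12], [-1.25, 1.32], [0.18, 2.47], [-1.1, 4.24], [0.23, 1.98], [-2.94, 2.94]. Speed limits (rad/s): [2.57, 2.57, 3.14, 3.14, 3.14, 3.14, 3.14].

## Interface

Orientations are given as [roll, pitch, yaw] about the fixed x, y, z axes, in that order (R = Rz(yaw) Ry(pitch) Rx(roll)).
In Python, from cell import ctrl, viewer gives the robot as it stands.
- The arm moves only by the tool apply_moves, never from a script. Its argument "series" is a list that holds one entry, the list of rows, each a list of 6 numbers: the shift along the tool's x, y, z normalised to -1 to 1, where 1 is 50 mm, then the turn, a rotation vector about the tool's x, y, z normalised to -1 to 1, where 1 is 6 degrees. In form: [[[tx, ty, tz, rx, ry, rz], ...]]. A call has exactly 5 rows; each row shifts and turns the commanded pose from where the row before left it, along the tool's axes as they then stand; what a row does not reach is not made up. A row lasts 1/8 s, in which the tool goes at most 62.5 mm and 10.7 degrees, less where a joint would pass 70% of its speed; a pose out of reach is approached as far as the arm can. A call with a number of a shift or a turn outside -1 to 1 is refused whole. A call with a gripper value outside its range is refused whole. "claw" is the gripper command: -1 is shut, 1 is fully open, values between are in proportion, set as the call begins (left out, the last holds). The fingers move at their own pace and stop on an object; the grip force is fixed at half the most. Time passes only in rows, so rows that do not move let the fingers close, or fill a call up. It gives the time, the measured TCP pose, the force and the opening at its end, in the units of the state.
- ctrl.read_state(): the state, without advancing time (a new reading comes with each control period).
- viewer.get_image(name): name is "side" or "top"; returns the picture (400x640x3 uint8, blue, green, red); there is no depth.
- viewer.camera_info(name): a dict with "K" (3x3 intrinsics, pixels), "R" (3x3) and "t" (3): a world point X has camera coordinates R X + t. Camera axes: x right, y down, z forward; pixel columns grow to the right and rows downward; lengths in mm; the calibration is good to about 2 mm. A picture is of the moment at which its call begins. camera_info takes no time and is no camera call.
- ctrl.finish_job(): hands the job in, once; it reports no verdict.
Trained networks look in the newest picture that a camera, given by its name, has taken for a name from the list of things; names that differ only in an ending like _2 or _b are one class to them, and where a whole thing is asked for, a point or a joint stands for the part that bears it (a point fixed in the world has none). Each returns a list of dicts, best first, with "score" (0 to 1); they miss things now and then, are a little off and sometimes report something else, mostly with a low value. They report only what shows in the picture. A call takes as long as a camera call.
- viewer.find_in(camera, label): "location" ([column, row] as shares, 0 to 1, of the picture: columns of its width, rows of its height, amid what is visible of it).
The state is a dict: "clock": time; "qpos": joint angles; "qd": joint speeds; "tau": joint torques, N m; "eef_pos": TCP position; "tool_rot": TCP orientation; "force": force on the tool from outside, world axes, zero at the start; "torque": the same for the moment, N m; "width": finger opening in mm.
Only numpy, scipy, OpenCV 4.12 (cv2) and the standard library are available. Lean on these libraries where they do the work, as an engineer would, in place of code of your own. Each camera call takes 0.05 s, during which the arm holds its last target. There are 200 camera calls.

## Task

The beam antenna on the swivel stand has to point along the bearing that the steel rider clip marks on the stand's rim. Loosen the T-handle clamp, swing the antenna round until the index pointer on the swivel head lines up with the rider, and tighten the clamp again so that it is firm by feel but not forced. Leave the rider and the other gear on the table where they are.

Things in the scene. Friction and masses are not known exactly. Their poses are not given: they have to be found in the camera images.
- pivot (a point): Centre of the swivel stand, 22 mm above the table, on the head's vertical turning axis. Its x axis lies along the boom. The round grey stand (244 mm across, bolted down) carries the swivel head: a 120 mm turret, a short mast, the boom, the clamp ear opposite the boom. Loose, the head turns +-0.95 rad about the stand's own front with a drag of about 0.25 N m; clamped, it holds fast.
- knob_grip (a point): Middle of the T-handle's bar: black, 66 mm long (its x axis), 16 mm wide (y), 24 mm high, about 94 mm above the table. It turns about a vertical screw on the clamp ear, 90 mm from the pivot on the side away from the boom, and swings with the head. The ear's top is 46 mm above the table, the mast and boom reach at most 128 mm. Clear space all round the bar.
- clamp_knob (a joint): Turn of the T-handle relative to the head, rad, stops at +-3.0; it grows anticlockwise seen from above. Clockwise tightens. Lying across the boom (bar at right angles to it) it reads 0. Its start, and the reading where the shoe first touches the ring (somewhere from -0.7 to 0.7), differ from run to run: only the feel tells. Loose, it turns with 0.05 N m of thread drag and stays where it is left.
- boom_grip (a point): Point to take the boom by: a level aluminium square tube 20 mm wide and high, its centre line 108 mm above the table. This point lies on the centre line, 76 mm ahead of the pivot, in the bare 95 mm between the mast's clamp block (44 mm square) and the first cross rod (116 mm long). x axis along the boom, away from the pivot. The boom ends 291 mm from the pivot.
- index_tip (a point): Tip of the steel index pointer on the swivel head, 89 mm from the pivot at right angles to the boom, on the boom's left seen from above, 28 mm above the table. It turns with the head; its x axis is parallel to the boom. It is in line with the rider when pivot, pointer tip and rider point lie on one straight line.
- rider_mark (a point): Inward point of the rider, a small steel clip (16 mm wide, 39 mm deep from its point to its clamp screw) gripped by friction on the stand's rim, 103 mm from the pivot, 28 mm above the table. Its y axis points from the pivot outward through the point, so it is parallel to the pointer's y axis when the two are in line. It starts 0.27 to 1.1 rad anticlockwise of the pointer. Not to be moved.
- shoe: Round steel foot of the clamp screw, 32 mm across, hidden under the ear; turns with the T-handle. Origin on the screw axis, about table height. Once it touches the ring, each further radian clockwise adds about 57 N of clamping force and 0.2 to 0.4 N m of turning effort. Firm means 60 to 120 N: 1.1 to 2.1 rad past first touch (1.5 is ideal), an effort of some 0.3 to 0.7 N m; beyond 140 N it is forced.
- scale_ring: Flat aluminium ring, 212 mm across, with graduation lines every 5 degrees, fixed on the stand; the clamp shoe presses on its upper face. Origin at the centre of that face, about 22 mm above the table.
- mobile_set: Bystander: black and dark steel mobile radio, 180 mm deep, 184 mm wide, 60 mm high, on the left. Origin under its middle.
- handheld: Bystander: black handheld radio lying on its back, 58 mm wide, 34 mm high, 200 mm long with its stub aerial (along its x), on the right. Origin on the table under its middle.
- fist_mic: Bystander: black fist microphone lying on the table, 105 by 64 mm, 29 mm high, on the right. Origin under its middle.

How it is judged (in metres and radians):
On the way, in this order (a step that is already met when the one before it is completed fails the run):
1. the clamp is loosened: its shoe no longer presses on the ring (contact force between shoe and scale_ring below 1 N), for 0.2 s.
2. with the clamp loose, the index pointer is swung into line with the rider (angle between the x axis of index_tip and the x axis of rider_mark, either way round below 0.052 rad and contact force between shoe and scale_ring below 5 N), for 0.2 s.
3. the clamp is tightened again: the shoe presses on the ring with at least 60 N (contact force between shoe and scale_ring above 60 N), for 0.2 s.
At the end, for the whole second after the job is handed in: Index pointer and rider within 3 degrees of one line (about 5 mm at the rim); clamp shoe pressing on the ring with 60 to 120 N; head at rest, nothing held; rider within 4 mm and the bystanders within 15 mm of where they started (angle between the x axis of index_tip and the x axis of rider_mark, either way round below 0.052 rad and contact force between shoe and scale_ring between 60 and 120 N and linear speed of shoe below 0.01 m/s); the robot touches nothing.
It fails at once if the clamp is forced: the shoe presses on the ring with more than 140 N (contact force between shoe and scale_ring above 140 N).
It fails at once if the rider is pushed off its bearing by more than 4 mm (distance of rider_mark from where it was at the start of the episode above 0.004 m).
It fails at once if the mobile set is moved by more than 15 mm (distance of mobile_set from where it was at the start of the episode above 0.015 m).
It fails at once if the handheld radio is moved by more than 15 mm (distance of handheld from where it was at the start of the episode above 0.015 m).
It fails at once if the microphone is moved by more than 15 mm (distance of fist_mic from where it was at the start of the episode above 0.015 m).
It also fails if it takes over 72 s, if anything falls off the work surface, if the arm or the gripper's body presses on something with over 40 N, if the wrist force passes 120 N, or if a joint passes its speed limit or range.

## Working session

There is one attempt and no reset: what is moved stays moved. The work goes in short steps, Python scripts to look and compute and a tool call to move; the robot and the scene stay as the last step left them, time stands still between calls to the robot, and variables do not carry over. Pictures are saved under pics/ and viewed, about 8 in all and at most 12, crops included, and the job is handed in when it is done.

Besides the shell and the picture viewer there is one more tool, called after ">>>" as name(argument=value, ...), one argument or row to a line, values as JSON. apply_moves: Moves the arm, as the interface text tells. Scaled input: -1 to 1 covers 50 mm each way for a shift and 6 degrees each way for a turn. Its arguments: {"type":"object","properties":{"series":{"type":"array","items":{"type":"array","items":{"type":"array","items":{"type":"number"}}}},"claw":{"type":"number"}},"required":["series"]}

```bash
ls; mkdir -p pics
cat > h.py <<'E'
import numpy as np, cv2
from cell import ctrl, viewer
from scipy.spatial.transform import Rotation as Ro
def cam(n):
    c=viewer.camera_info(n); return [np.array(c[k],float) for k in("K","R","t")]
def ray(n,px,z):
    K,R,t=cam(n); d=R.T@np.linalg.solve(K,[px[0],px[1],1]); o=-R.T@t
    return o+d*(z-o[2])/d[2]
def proj(n,X):
    K,R,t=cam(n); p=K@(R@np.array(X,float)+t); return p[:2]/p[2]
def st():
    s=ctrl.read_state()
    print({k:np.round(s[k],3).tolist() for k in("clock","qpos","eef_pos","tool_rot","force","torque","width")}); return s
E
python3 - <<'E'
from h import *
st()
for n in("top","side"):
    im=viewer.get_image(n); cv2.imwrite(f"pics/{n}0.png",im)
    K,R,t=cam(n); print(n,(-R.T@t).round(),R.round(2).tolist(),K[0,0])
    for l,z in(("pivot",22),("knob_grip",94),("boom_grip",108),("index_tip",28),("rider_mark",28)):
        for d in viewer.find_in(n,l)[:2]:
            px=np.array(d["location"])*[640,400]; print(l,round(d["score"],2),px.round(1),ray(n,px,z).round(1))
E
```

```text
pics
{'clock': 0.0, 'qpos': [1.055, 0.629, 0.038, 1.518, -0.027, 0.996, -0.02], 'eef_pos': [282.331, -584.784, 230.417], 'tool_rot': [3.142, 0.002, -1.121], 'force': [-0.33, 0.022, -0.073], 'torque': [-0.047, -0.012, -0.003], 'width': 85.716}
top [ 218.   14. 1475.] [[-0.02, -1.0, -0.0], [-0.98, 0.02, -0.22], [0.22, -0.0, -0.98]] 488.9760013025859
pivot 0.59 [296.5 173. ] [598.3 102.   22. ]
knob_grip 0.67 [292.6 203.5] [489.1 109.7  94. ]
boom_grip 0.86 [298.8 171.9] [578.9  90.1 108. ]
index_tip 0.71 [298.2 170.3] [605.1  96.5  28. ]
rider_mark 0.37 [269.6 205.6] [497.2 183.5  28. ]
side [-122. 1176.  989.] [[-0.87, -0.5, 0.01], [-0.28, 0.48, -0.83], [0.41, -0.72, -0.55]] 497.7384296601003
pivot 0.73 [292.9 213.6] [618.2  46.2  22. ]
pivot 0.38 [280.  234.4] [593.4 161.5  22. ]
knob_grip 0.59 [320.7 216. ] [482.9  98.1  94. ]
boom_grip 0.63 [294.4 212.9] [550.4 141.4 108. ]
index_tip 0.61 [293.6 210.5] [621.2  36.9  28. ]
```

Run:
```python
import cv2
a=cv2.imread("pics/top0.png")[100:260,200:400];cv2.imwrite("pics/c0.png",cv2.resize(a,None,fx=4,fy=3.75*1,interpolation=2)[:600])
cv2.imwrite("pics/c1.png",cv2.resize(cv2.imread("pics/side0.png")[120:300,190:430],None,fx=3.3,fy=3.3,interpolation=2))
```

```text
(no output)
```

View pics/c0.png

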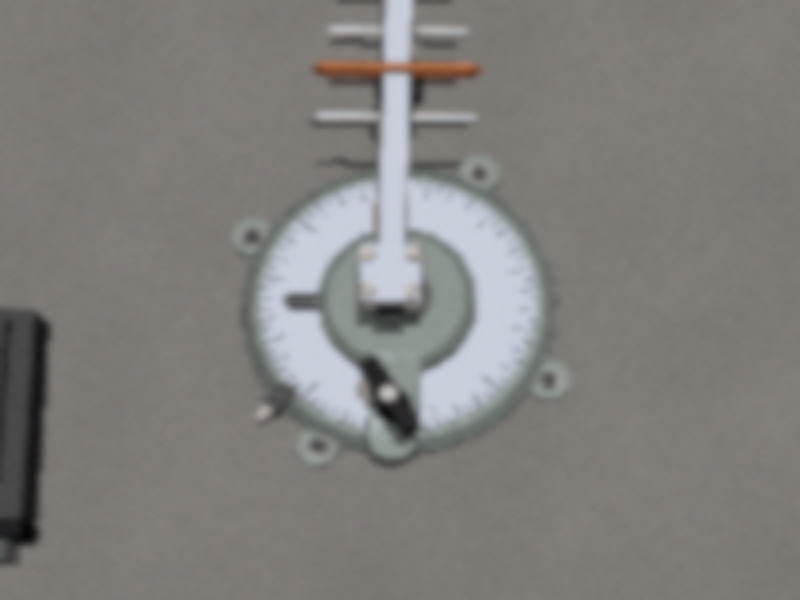

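View pics/c1.png

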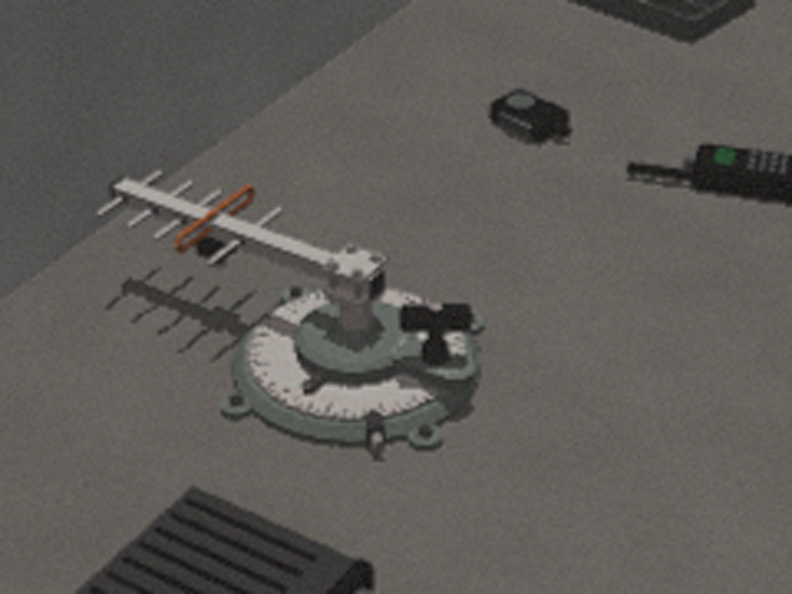

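View pics/top0.png

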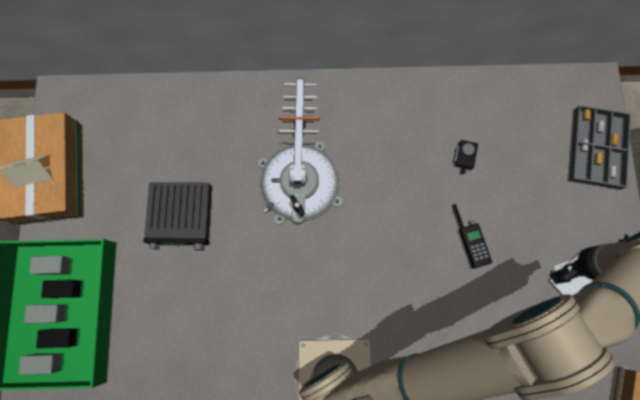

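The top crop shows the ring centred near full-image pixel (299,181). The T-handle runs from (292,197) to (302,215), the pointer tip is at (272,180), and the rider runs from its point at (273,204) to its screw at (266,210). The radio is well to the left.

Run:
```python
from h import *
im=cv2.imread("pics/top0.png")
# ring: bright low-sat pixels, fit outer ellipse on table-plane rectified coords
M=np.array([[*ray("top",p,22)[:2]] for p in((0,0),(640,0),(640,400),(0,400))],np.float32)
# rectified view 2px/mm... 1px = .5mm, area x 420..720,y -60..240
def rect(z,im):
    src=np.array([[0,0],[640,0],[640,400],[0,400]],np.float32)
    w=np.array([ray("top",p,z)[:2] for p in src]); dst=np.stack([(240-w[:,1])*2,(750-w[:,0])*2],1).astype(np.float32)
    return cv2.warpPerspective(im,cv2.getPerspectiveTransform(src,dst),(640,660),flags=cv2.INTER_CUBIC)
r=rect(22,im); hsv=cv2.cvtColor(r,cv2.COLOR_BGR2HSV)
m=(hsv[...,2]>165).astype(np.uint8); m=cv2.morphologyEx(m,cv2.MORPH_CLOSE,np.ones((25,25)))
m=cv2.morphologyEx(m,cv2.MORPH_OPEN,np.ones((61,61)))
c=max(cv2.findContours(m,0,2)[0],key=cv2.contourArea); e=cv2.fitEllipse(cv2.convexHull(c)); print(e, 750-e[0][1]/2,240-e[0][0]/2)
cv2.imwrite("pics/rect22.png",r[150:600])
P=lambda u,v,z:ray("top",(200+u/4,100+v/3.75),z)[:2]
for n,u,v,z in(("ctr",397,305,22),("tip",288,300,28),("rp",293,388,28),("screw",263,412,28),("k",388,393,106),("k1",368,363,106),("k2",408,432,106),("boom far",398,0,118),("boom near",393,240,118)): print(n,P(u,v,z).round(1))
```

```text
((297.51177978515625, 345.1455078125), (407.9366455078125, 427.3516540527344), 128.47216796875) 577.42724609375 91.24411010742188
ctr [571.8  93.9]
tip [576.4 176.5]
rp [503.5 172.6]
screw [484.4 195.2]
k [482.7  96.4]
k1 [506.3 110.5]
k2 [452.3  82.5]
boom far [796.4  85.3]
boom near [599.8  91. ]
```

View pics/rect22.png

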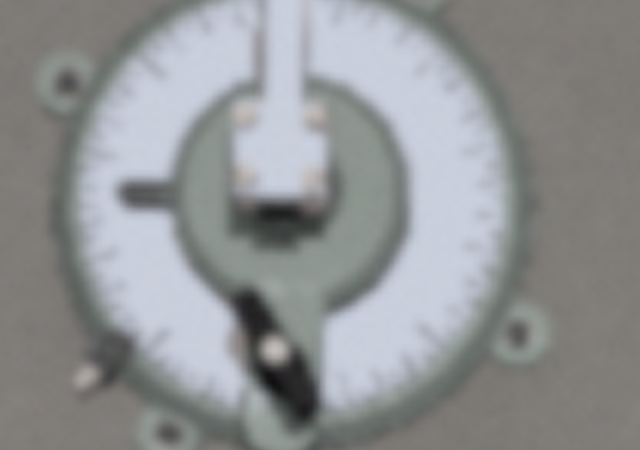

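>>> apply_moves(
  series=[
    [[-0.7, -0.636, 0, 0, 0, 0], [-0.7, -0.636, 0, 0, 0, 0], [-0.7, -0.636, 0, 0, 0, 0], [-0.7, -0.636, 0, 0, 0, 0], [-0.7, -0.636, 0, 0, 0, 0]],
  ],
  claw=1,
)

```text
clock: 1.23
eef_pos: [350.2, -357.3, 231.6]
tool_rot: [-3.141, -0.001, -1.121]
force: [0.4, -0.5, 0.9]
width: 84.8
```

>>> apply_moves(
  series=[
    [[-0.7, -0.636, 0, 0, 0, 0], [-0.7, -0.636, 0, 0, 0, 0], [-0.7, -0.636, 0, 0, 0, 0], [-0.7, -0.636, 0, 0, 0, 0], [-0.7, -0.636, 0, 0, 0, 0]],
  ],
)

```text
clock: 1.85
eef_pos: [417.4, -130.5, 231.7]
tool_rot: [-3.141, -0.001, -1.121]
force: [-0.4, -0.4, -0.4]
width: 85.2
```

>>> apply_moves(
  series=[
    [[-0.7, -0.636, 0.1, 0, 0, 0], [-0.7, -0.636, 0.2, 0, 0, 0], [-0.7, -0.636, 0.3, 0, 0, 0], [-0.7, -0.636, 0.3, 0, 0, 0], [-0.7, -0.636, 0.3, 0, 0, 0]],
  ],
)

```text
clock: 2.48
eef_pos: [484.6, 96.3, 171.1]
tool_rot: [-3.141, -0.0, -1.121]
force: [0.9, -0.7, 0.6]
width: 85.5
```

Run:
```python
from h import *
im=viewer.get_image("side"); cv2.imwrite("pics/s1.png",cv2.resize(im[130:270,240:420],None,fx=4,fy=4,interpolation=2))
print(proj("side",(482.7,96.4,106)),proj("side",(484.6,96.3,171)))
```

```text
[321.06540064 212.55636127] [320.70709746 194.6070185 ]
```

View pics/s1.png

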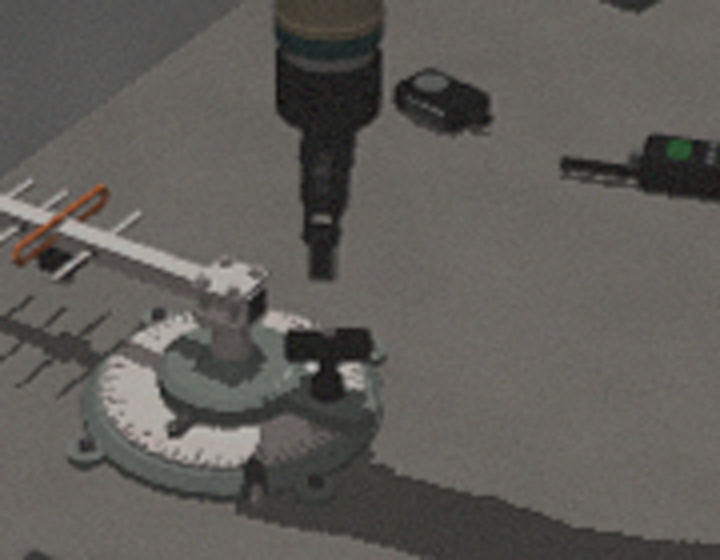

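The side view shows the gripper directly above the bar. The bar's centre is at about crop (328,332), where I predicted (324,330). I'll descend and grip.

>>> apply_moves(
  series=[
    [[-0.02, 0.03, 0.4, 0, 0, -0.27], [0, 0, 0.5, 0, 0, 0], [0, 0, 0.5, 0, 0, 0], [0, 0, 0.48, 0, 0, 0], [0, 0, 0, 0, 0, 0]],
  ],
)

```text
clock: 3.15
eef_pos: [481.1, 94.7, 76.3]
tool_rot: [3.139, 0.001, -1.093]
force: [-0.1, 0.9, 0.0]
width: 85.3
```

>>> apply_moves(
  series=[
    [[0, 0, 0, 0, 0, 0], [0, 0, 0, 0, 0, 0], [0, 0, 0, 0, 0, 0], [0, 0, 0, 0, 0, 0], [0, 0, 0, 0, 0, 0]],
  ],
  claw=-1,
)

```text
clock: 3.78
eef_pos: [481.6, 96.3, 78.1]
tool_rot: [-3.141, 0.001, -1.093]
force: [-2.7, 2.4, 7.6]
width: 15.4
```

```bash
python3 -c "
from h import *
st()"
```

```text
{'clock': 3.775, 'qpos': [-0.229, 0.655, -0.036, 2.083, 0.052, 0.405, -1.398], 'eef_pos': [481.566, 96.296, 78.126], 'tool_rot': [-3.141, 0.001, -1.093], 'force': [-2.741, 2.437, 7.642], 'torque': [0.559, 0.596, -0.315], 'width': 15.358}
```

>>> apply_moves(
  series=[
    [[0, 0, 0, 0, 0, -1], [0, 0, 0, 0, 0, -1], [0, 0, 0, 0, 0, -1], [0, 0, 0, 0, 0, -1], [0, 0, 0, 0, 0, -1]],
  ],
)

```text
clock: 4.4
eef_pos: [482.0, 96.0, 77.9]
tool_rot: [-3.141, 0.0, -0.566]
force: [-1.3, 2.1, 3.3]
width: 15.1
```

```bash
python3 -c "
from h import *
st()"
```

```text
{'clock': 4.4, 'qpos': [-0.139, 0.659, -0.168, 2.08, 0.25, 0.42, -1.068], 'eef_pos': [481.993, 96.022, 77.916], 'tool_rot': [-3.141, 0.0, -0.566], 'force': [-1.283, 2.138, 3.258], 'torque': [0.496, 0.403, -0.304], 'width': 15.102}
```

>>> apply_moves(
  series=[
    [[0, 0, 0, 0, 0, -1], [0, 0, 0, 0, 0, -1], [0, 0, 0, 0, 0, -1], [0, 0, 0, 0, 0, -1], [0, 0, 0, 0, 0, -1]],
  ],
)

```text
clock: 5.03
eef_pos: [482.4, 95.9, 77.8]
tool_rot: [-3.141, -0.001, -0.042]
force: [0.1, 1.5, 0.3]
width: 15.1
```

```bash
python3 -c "
from h import *
st()"
```

```text
{'clock': 5.025, 'qpos': [-0.047, 0.671, -0.303, 2.077, 0.437, 0.452, -0.728], 'eef_pos': [482.429, 95.867, 77.775], 'tool_rot': [-3.141, -0.001, -0.042], 'force': [0.096, 1.495, 0.267], 'torque': [0.34, 0.211, -0.127], 'width': 15.067}
```

>>> apply_moves(
  series=[
    [[0, 0, 0, 0, 0, -1], [0, 0, 0, 0, 0, -1], [0, 0, 0, 0, 0, -1], [0, 0, 0, 0, 0, -1], [0, 0, 0, 0, 0, -1]],
  ],
)

```text
clock: 5.65
eef_pos: [482.9, 96.0, 77.7]
tool_rot: [-3.141, -0.002, 0.482]
force: [0.4, 2.0, -0.4]
width: 15.0
```

```bash
python3 -c "
from h import *
st()"
```

```text
{'clock': 5.65, 'qpos': [0.046, 0.692, -0.444, 2.074, 0.605, 0.501, -0.369], 'eef_pos': [482.894, 95.978, 77.734], 'tool_rot': [-3.141, -0.002, 0.482], 'force': [0.366, 2.005, -0.4], 'torque': [0.328, 0.064, -0.042], 'width': 14.997}
```

Torque falls steadily to thread drag, putting first touch at a tool yaw of about +0.18 and the slope at about 0.34 N m/rad. I'll add 12° of slack, then swing the head by its knob about the pivot.

>>> apply_moves(
  series=[
    [[0, 0, 0, 0, 0, -1], [0, 0, 0, 0, 0, -1], [0, 0, 0, 0, 0, 0], [0, 0, 0, 0, 0, 0], [0, 0, 0, 0, 0, 0]],
  ],
)

```text
clock: 6.28
eef_pos: [483.0, 95.8, 77.7]
tool_rot: [3.141, -0.002, 0.687]
force: [1.6, 2.8, 1.6]
width: 15.0
```

>>> apply_moves(
  series=[
    [[-0.116, 0.148, 0, 0, 0, -1], [-0.116, 0.148, 0, 0, 0, -1], [-0.116, 0.148, 0, 0, 0, -1], [0, 0, 0, 0, 0, 0], [0, 0, 0, 0, 0, 0]],
  ],
)

```text
clock: 6.9
eef_pos: [487.0, 66.8, 77.7]
tool_rot: [3.139, -0.001, 1.0]
force: [5.8, -0.8, 3.5]
width: 15.3
```

```bash
python3 -c "
from h import *
st()"
```

```text
{'clock': 6.9, 'qpos': [0.197, 0.722, -0.588, 2.074, 0.755, 0.566, 0.062], 'eef_pos': [487.029, 66.786, 77.697], 'tool_rot': [3.139, -0.001, 1.0], 'force': [5.818, -0.752, 3.466], 'torque': [-0.082, -0.992, 0.059], 'width': 15.334}
```

>>> apply_moves(
  series=[
    [[-0.116, 0.148, 0, 0, 0, -1], [-0.116, 0.148, 0, 0, 0, -1], [-0.116, 0.148, 0, 0, 0, -1], [-0.116, 0.148, 0, 0, 0, -1], [0, 0, 0, 0, 0, 0]],
  ],
)

```text
clock: 7.52
eef_pos: [504.6, 35.2, 77.7]
tool_rot: [3.14, -0.002, 1.421]
force: [4.5, 2.9, 3.5]
width: 15.1
```

Run:
```python
from h import *
st()
im=viewer.get_image("top"); cv2.imwrite("pics/t2.png",cv2.resize(im[130:240,230:370],None,fx=5.6,fy=5.4,interpolation=2))
im=viewer.get_image("side"); cv2.imwrite("pics/s2.png",cv2.resize(im[190:270,230:370],None,fx=5.6,fy=5.6,interpolation=2))
```

```text
{'clock': 7.525, 'qpos': [0.339, 0.77, -0.714, 2.034, 0.844, 0.655, 0.476], 'eef_pos': [504.637, 35.17, 77.699], 'tool_rot': [3.14, -0.002, 1.421], 'force': [4.527, 2.89, 3.52], 'torque': [0.325, -0.912, 0.036], 'width': 15.109}
```

View pics/t2.png

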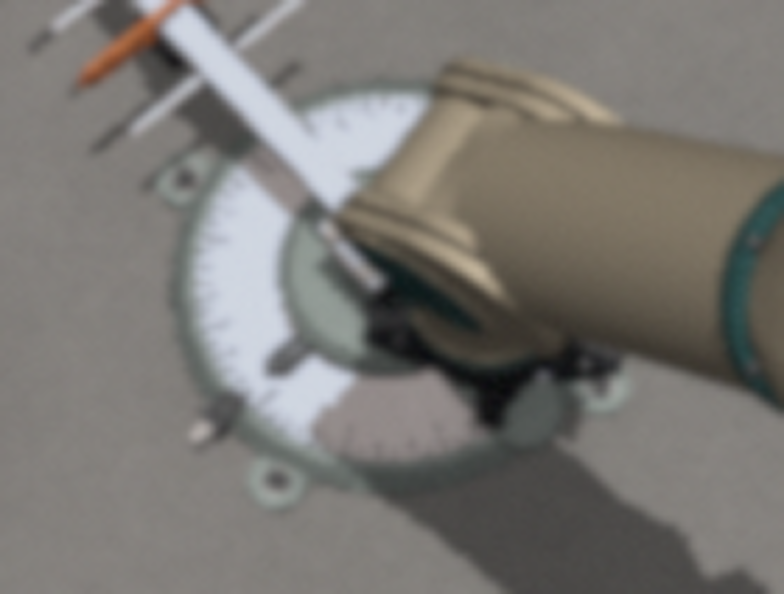

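View pics/s2.png

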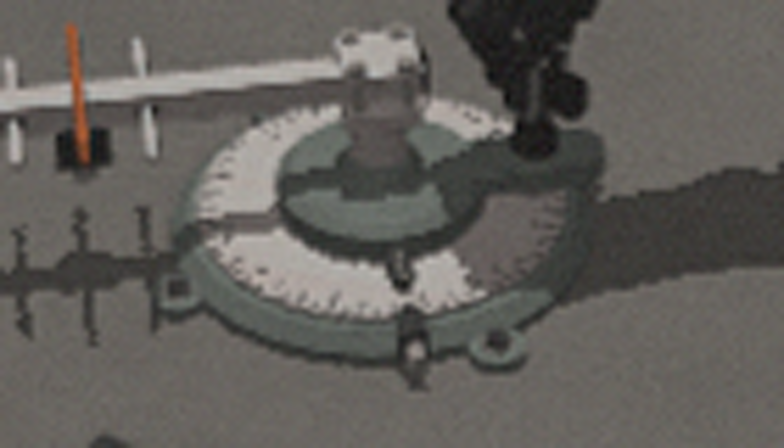

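In both views the pointer is nearly in line with the rider: pointer tip at top crop (272,370), rider point at (240,398) and rider screw at (200,430). Next I'll work out the residual angle.

Run:
```python
from h import *
T=lambda u,v,z:ray("top",(230+u/5.6,130+v/5.4),z)[:2]
S=lambda u,v,z:ray("side",(230+u/5.6,190+v/5.6),z)[:2]
pv=np.array([572.7,93.5])
a=lambda p,q:round(np.degrees(np.arctan2(p[1]-q[1],p[0]-q[0])),1)
tip,base,rp,sc=T(270,370,28),T(306,349,28),T(240,400,28),T(200,430,28)
# circle centre from tcp pts r=90, and head angle by knob
P=np.array([[482.95,95.9],[487.0,66.8],[504.6,35.2]])
from scipy.optimize import least_squares
c=least_squares(lambda c:np.hypot(*(P-c).T)-90,[572,94]).x; print("c",c,[a(c,p) for p in P])
for q in(pv,c): print("top tip",a(tip,q),"base",a(base,q),"rp",a(rp,q),"sc",a(sc,q),np.hypot(*(tip-q)),np.hypot(*(rp-q)))
print("top dirs: pointer",a(tip,base),"rider",a(sc,rp))
t,b,r,s=S(402,280,28),S(398,252,28),S(408,318,28),S(415,352,28)
print("side",[x.round(1) for x in(t,r,s)]); 
for q in(pv,c): print([a(x,q) for x in(t,b,r,s)])
# boom dir in top
print("boom",a(T(185,15,118),T(345,205,118)))
```

```text
c [572.90206737  93.77860291] [np.float64(-1.4), np.float64(17.4), np.float64(40.6)]
top tip 130.2 base 133.7 rp 131.5 sc 130.7 84.0555416201069 107.22949131396295
top tip 130.5 base 134.0 rp 131.7 sc 130.8 83.97408939994422 107.15516172311926
top dirs: pointer 120.7 rider 127.6
side [array([515.6, 157.4]), array([495.7, 183.7]), array([477.8, 206. ])]
[np.float64(131.8), np.float64(134.0), np.float64(130.5), np.float64(130.2)]
[np.float64(132.0), np.float64(134.3), np.float64(130.6), np.float64(130.3)]
boom 37.4
```

The pointer is at about 130.6–131.9° and the rider at about 130.5–131.7°, so they are in line within about 1°. Now I'll tighten clockwise in stages while watching torque.

>>> apply_moves(
  series=[
    [[0, 0, 0, 0, 0, 1], [0, 0, 0, 0, 0, 1], [0, 0, 0, 0, 0, 1], [0, 0, 0, 0, 0, 0.5], [0, 0, 0, 0, 0, 0]],
  ],
)

```text
clock: 8.25
eef_pos: [504.5, 35.0, 77.7]
tool_rot: [3.14, -0.001, 1.053]
force: [4.6, 1.4, 3.1]
width: 15.4
```

```bash
python3 -c "
from h import *
st()"
```

```text
{'clock': 8.25, 'qpos': [0.281, 0.742, -0.618, 2.036, 0.763, 0.603, 0.185], 'eef_pos': [504.482, 34.968, 77.698], 'tool_rot': [3.14, -0.001, 1.053], 'force': [4.604, 1.439, 3.117], 'torque': [0.261, -0.835, -0.08], 'width': 15.428}
```

>>> apply_moves(
  series=[
    [[0, 0, 0, 0, 0, 1], [0, 0, 0, 0, 0, 1], [0, 0, 0, 0, 0, 1], [0, 0, 0, 0, 0, 1], [0, 0, 0, 0, 0, 1]],
  ],
)

```text
clock: 8.88
eef_pos: [504.1, 34.6, 77.8]
tool_rot: [3.141, -0.001, 0.527]
force: [3.0, 1.2, 4.8]
width: 14.7
```

```bash
python3 -c "
from h import *
st()"
```

```text
{'clock': 8.875, 'qpos': [0.194, 0.709, -0.479, 2.039, 0.627, 0.538, -0.211], 'eef_pos': [504.081, 34.639, 77.788], 'tool_rot': [3.141, -0.001, 0.527], 'force': [3.008, 1.192, 4.815], 'torque': [0.198, -0.615, 0.217], 'width': 14.679}
```

>>> apply_moves(
  series=[
    [[0, 0, 0, 0, 0, 1], [0, 0, 0, 0, 0, 1], [0, 0, 0, 0, 0, 1], [0, 0, 0, 0, 0, 1], [0, 0, 0, 0, 0, 1]],
  ],
)

```text
clock: 9.5
eef_pos: [503.7, 34.5, 78.0]
tool_rot: [3.141, -0.001, 0.004]
force: [1.7, 0.7, 8.2]
width: 15.3
```

```bash
python3 -c "
from h import *
st()"
```

```text
{'clock': 9.5, 'qpos': [0.103, 0.686, -0.339, 2.042, 0.469, 0.487, -0.58], 'eef_pos': [503.713, 34.514, 77.974], 'tool_rot': [3.141, -0.001, 0.004], 'force': [1.731, 0.742, 8.169], 'torque': [0.161, -0.26, 0.521], 'width': 15.266}
```

Run:
```python
from h import *
v=[]
for i in range(8):
    viewer.get_image("side"); s=ctrl.read_state(); v.append([*s["torque"],*s["force"],s["tool_rot"][2]])
v=np.array(v); print(v.mean(0).round(3),v.std(0).round(3))
```

```text
[ 2.170e-01 -3.390e-01 -2.170e-01  2.272e+00  1.245e+00  7.641e+00
  4.000e-03] [0.025 0.035 0.023 0.429 0.292 0.658 0.002]
```

>>> apply_moves(
  series=[
    [[0, 0, 0, 0, 0, 1], [0, 0, 0, 0, 0, 0.5], [0, 0, 0, 0, 0, 0], [0, 0, 0, 0, 0, 0], [0, 0, 0, 0, 0, 0]],
  ],
)

```text
clock: 10.52
eef_pos: [503.6, 34.6, 78.0]
tool_rot: [3.141, -0.001, -0.152]
force: [1.6, 0.9, 9.1]
width: 14.9
```

Run:
```python
from h import *
v=[]
for i in range(8):
    viewer.get_image("side"); s=ctrl.read_state(); v.append([*s["torque"],*s["force"],s["tool_rot"][2]])
v=np.array(v); print(v.mean(0).round(3),v.std(0).round(3))
```

```text
[ 0.227 -0.285 -0.01   1.765  0.999  8.803 -0.152] [0.037 0.038 0.017 0.454 0.635 0.508 0.   ]
```

>>> apply_moves(
  series=[
    [[0, 0, 0, 0, 0, 0.6], [0, 0, 0, 0, 0, 0.6], [0, 0, 0, 0, 0, 0.6], [0, 0, 0, 0, 0, 0.6], [0, 0, 0, 0, 0, 0.6]],
  ],
)

```text
clock: 11.55
eef_pos: [503.3, 34.6, 78.2]
tool_rot: [3.141, -0.001, -0.465]
force: [0.6, 1.9, 10.0]
width: 14.7
```

```bash
python3 -c "
from h import *
st()"
```

```text
{'clock': 11.55, 'qpos': [0.02, 0.672, -0.216, 2.045, 0.311, 0.454, -0.895], 'eef_pos': [503.346, 34.646, 78.171], 'tool_rot': [3.141, -0.001, -0.465], 'force': [0.603, 1.908, 10.007], 'torque': [0.217, -0.085, 0.708], 'width': 14.691}
```

>>> apply_moves(
  series=[
    [[0, 0, 0, 0, 0, 0.2], [0, 0, 0, 0, 0, 0.3], [0, 0, 0, 0, 0, 0.3], [0, 0, 0, 0, 0, 0.3], [0, 0, 0, 0, 0, 0.3]],
  ],
)

```text
clock: 12.18
eef_pos: [503.2, 34.7, 78.2]
tool_rot: [3.141, -0.001, -0.61]
force: [0.4, 1.1, 11.6]
width: 15.2
```

```bash
python3 -c "
from h import *
st()"
```

```text
{'clock': 12.175, 'qpos': [-0.005, 0.67, -0.178, 2.046, 0.259, 0.447, -0.99], 'eef_pos': [503.218, 34.682, 78.226], 'tool_rot': [3.141, -0.001, -0.61], 'force': [0.385, 1.136, 11.552], 'torque': [0.233, -0.025, 0.673], 'width': 15.171}
```

Torque rises at about 0.41 N m/rad and has reached about 0.69 N m. That puts touch at about +0.19 and the knob about 1.5 rad past it. Time to release and back off.

>>> apply_moves(
  series=[
    [[0, 0, 0, 0, 0, 0], [0, 0, 0, 0, 0, 0], [0, 0, 0, 0, 0, 0], [0, 0, 0, 0, 0, 0], [0, 0, 0, 0, 0, 0]],
  ],
  claw=1,
)

```text
clock: 12.8
eef_pos: [503.3, 34.2, 77.2]
tool_rot: [3.141, 0.0, -0.611]
force: [0.6, 0.4, 0.2]
width: 85.3
```

>>> apply_moves(
  series=[
    [[0, 0, -0.5, 0, 0, 0], [0, 0, -0.8, 0, 0, 0], [0, 0, -0.8, 0, 0, 0], [0, 0, -0.8, 0, 0, 0], [0, 0, 0, 0, 0, 0]],
  ],
)

```text
clock: 13.42
eef_pos: [505.4, 34.6, 225.2]
tool_rot: [-3.137, -0.005, -0.611]
force: [0.1, -1.1, 0.1]
width: 85.9
```

>>> apply_moves(
  series=[
    [[0.5, 0.8, 0, 0, 0, 0], [0.5, 0.8, 0, 0, 0, 0], [0.5, 0.8, 0, 0, 0, 0], [0.5, 0.8, 0, 0, 0, 0], [0.5, 0.8, 0, 0, 0, 0]],
  ],
)

```text
clock: 14.05
eef_pos: [490.1, -202.5, 221.1]
tool_rot: [3.141, 0.002, -0.611]
force: [1.3, 0.4, 1.2]
width: 85.3
```

Run:
```python
from h import *
st()
im=viewer.get_image("top"); cv2.imwrite("pics/top3.png",im); cv2.imwrite("pics/t3.png",cv2.resize(im[130:240,230:370],None,fx=5.6,fy=5.4,interpolation=2))
print(proj("top",(572.8,93.7,28)))
```

```text
{'clock': 14.05, 'qpos': [0.513, 0.48, -0.252, 1.856, 0.157, 0.827, -0.43], 'eef_pos': [490.106, -202.516, 221.108], 'tool_rot': [3.141, 0.002, -0.611], 'force': [1.286, 0.408, 1.189], 'torque': [-0.018, 0.024, 0.035], 'width': 85.336}
[299.19203135 180.55360843]
```

View pics/t3.png

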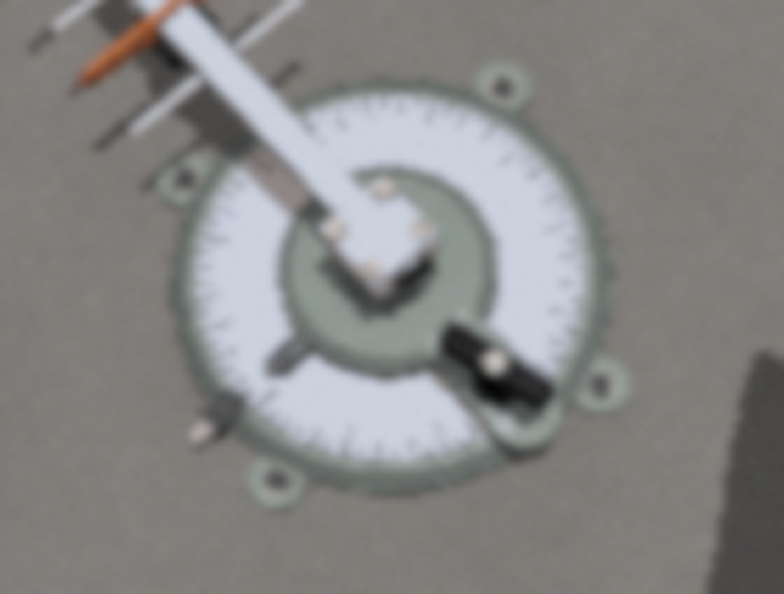

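The pointer is visibly in line with the rider, the T-handle is free and the arm is clear. One numeric check from the boom direction:

Run:
```python
from h import *
def rect(im,z):
    src=np.array([[0,0],[640,0],[640,400],[0,400]],np.float32)
    w=np.array([ray("top",p,z)[:2] for p in src]); dst=np.stack([(400-w[:,1])*2,(900-w[:,0])*2],1).astype(np.float32)
    return cv2.warpPerspective(im,cv2.getPerspectiveTransform(src,dst),(1000,1100),flags=cv2.INTER_CUBIC)
c=np.array([572.8,93.7])
for f,g in(("pics/top0.png",-1.5),("pics/top3.png",40.6)):
    r=rect(cv2.imread(f),118); v,u=np.nonzero(r.min(2)>135); p=np.stack([900-v/2,400-u/2],1)-c
    for _ in range(4):
        a=np.radians(g); d=np.array([np.cos(a),np.sin(a)]); n=np.array([-d[1],d[0]])
        k=(p@d>135)&(p@d<285)&(abs(p@n)<18); s=np.polyfit(p[k]@d,p[k]@n,1); g+=np.degrees(np.arctan(s[0]))
    print(f,k.sum(),"boom dir",round(g,2),"offset",s[1].round(1))
T=lambda u,v,z:ray("top",(230+u/5.6,130+v/5.4),z)[:2]-c
for n,q in(("tip",T(270,370,28)),("rp",T(240,400,28)),("screw",T(202,430,28)),("-knob",-T(493,362,106))): print(n,np.degrees(np.arctan2(q[1],q[0])).round(1),np.hypot(*q).round(1))
```

```text
pics/top0.png 13763 boom dir -1.36 offset -1.5
pics/top3.png 14378 boom dir 39.2 offset 2.0
tip 130.4 84.0
rp 131.6 107.1
screw 131.1 133.4
-knob 39.9 89.8
```

The checks put the head about 1° short of the rider, with some disagreement between them. I'll take one more side view to settle it.

Run:
```python
from h import *
im=viewer.get_image("side"); x0,y0,f=262,215,10
z=cv2.resize(im[y0:y0+50,x0:x0+70],None,fx=f,fy=f,interpolation=2)
for a,c in((128,(0,0,255)),(131,(0,255,0)),(134,(255,0,0))):
    for r in range(50,145,4):
        p=(proj("side",(572.8+r*np.cos(np.radians(a)),93.7+r*np.sin(np.radians(a)),28))+.5-[x0,y0])*f
        cv2.circle(z,tuple(int(q) for q in p),1,c,-1)
cv2.imwrite("pics/s3.png",z)
```

```text
(no output)
```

View pics/s3.png

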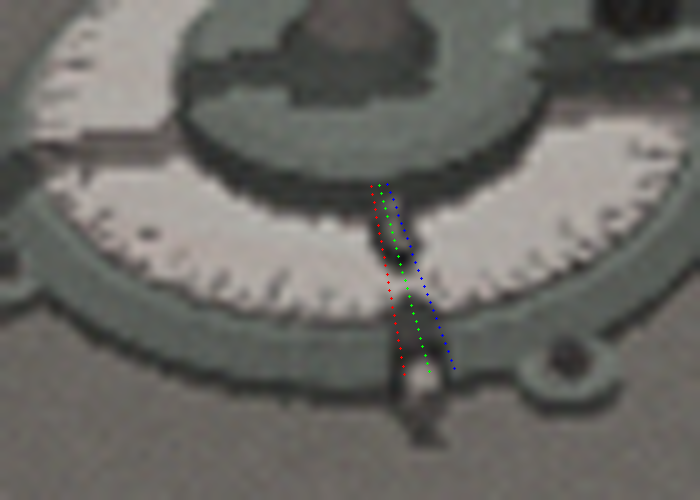

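The side view shows the pointer (395,235) on the 131° line, and the rider (420,340 to 425,378) at about 130–131°. They are in line within about 1°, so I'll hand in.

```bash
python3 -c "
from h import *
print(ctrl.finish_job()); st()"
```

```text
the job is handed in; nothing more can be done
None
the job is handed in; nothing more can be done
```

The antenna now points along the rider's bearing and the clamp is tight again. I handed the job in at about 14 s; the hand-in gives no verdict.

- **What I did:** I gripped the T-handle and turned it anticlockwise until only thread drag was left. Then I swung the head about 42° anticlockwise by the handle, tightened it clockwise, released it and moved the arm clear.
- **Clamp:** The effort rose at about 0.41 N m/rad to about 0.69 N m, near the top of the firm range. By that feel the knob stands about 1.5 rad past first touch, which works out to roughly 85 N. The force on the shoe was never read directly. Readings taken while the arm stood still told me nothing, so this rests on readings during the turn, which scatter somewhat.
- **Alignment:** The checks disagree slightly, but all are within the 3° limit:

| Check | Head relative to rider |
|---|---|
| Top camera, pointer tip | about 1° short |
| Top camera, boom direction | 1–2° short |
| Side camera | 0–1° past |

- **Other gear:** The rider still measures at the bearing it had at the start. I did not re-measure the radios or the microphone. The arm passed well above the table, and no reading suggested it touched them.

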